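# Slide the seed-tray cover ajar to air the first row

## Task

The row of plugs at the right-hand end of the white seed tray (right and left as seen from the robot) needs air: with the fingertips, slide the thin hardboard cover along the tray until it overhangs the left-hand end by 60 mm, square and in line with the tray, so that the first row at the right is fully open and the second still covered. Only push or drag it, flat on the tray and never lifted, and let the little clay pot ride along standing on it. Leave everything else on the table undisturbed.

Things in the scene. Friction and masses are not known exactly. Their poses are not given: they have to be found in the camera images.
- tray: White polystyrene plug tray, fixed, 302 (x) by 242 (y) by 60 mm high. Origin: centre of the underside, on the table; +x points along it to its left-hand end as seen from the robot. Flat top with 5 rows of 4 round cells, 42 mm across, 60 mm apart, filled to 4 mm below the top; end rims 10 mm wide, so the first row at the right-hand (-x) end ends 52 mm from that end, the second begins at 70 mm.
- tray_end (a point): Middle of the tray's upper edge at its left-hand end (tray x = +151 mm, y = 0, z = 60 mm), axes as the tray's. The overhang is measured from here along +x.
- cover: Loose dark brown hardboard sheet, 302 by 242 by 5 mm, square edges, about 0.3 kg, same outline as the tray, lying flat on its top. Origin: centre of its underside; +x along its length to the tray's left-hand end. At the start it may be askew by up to 6 degrees and stick out over the right-hand end by up to 70 mm. Its friction coefficient on the tray is roughly 0.5 to 0.7.
- cover_lead_a (a point): Lower corner of the cover's leading (left-hand, +x) edge on the side nearer the robot (cover x = +151, y = +121 mm, z = 0), axes as the cover's.
- cover_lead_b (a point): The other lower corner of the leading edge, on the side away from the robot (cover x = +151, y = -121 mm, z = 0).
- pot: Small terracotta flowerpot, 64 mm across the rim, 42 mm across the foot, 55 mm high, 0.11 kg, standing loose on the cover near its middle as a weight. Origin: centre of its foot.
- jar: Glass jar with a metal lid, 68 mm across, 85 mm high, standing on the table beyond the tray's left-hand end, clear of where the cover will come. Bystander. Origin: centre of its underside.
- bottle: White plastic bottle with a red cap, 52 mm across, 88 mm high, standing beyond the tray's far long side. Bystander. Origin: centre of its underside.
- bowl: Wooden bowl, 124 mm across, 55 mm high, beyond the tray's far long side. Bystander. Origin: centre of its underside.
- marker: Marker pen with a black cap, 135 mm long, 18 mm thick, lying on the table just beyond the tray's left-hand end; the cover passes above it. Bystander. Origin: middle of its length at table height; x along the pen.
- knife: Open pocket knife, 190 mm long, 13 mm thick, lying on the table at the tray's near long side. Bystander. Origin: at the joint of handle and blade, table height; x along it, to the blade's tip.
- dibber: Wooden T-handled dibber, 178 mm long, handle bar 95 mm, 27 mm thick, lying on the table off the tray's right-hand end. Bystander. Origin: on its shaft, about its middle, at table height; x along the shaft, to the point.
Things that resemble listed ones, but are neither listed nor needed, are in the scene too. What is meant by the pot is not black or purple, and is the larger of those in its own colour.

How it is judged:
At the end, for the whole second after the job is handed in: Both corners of the cover's leading edge stand 52 to 69 mm past the tray's left-hand end (so first row open, second covered, and square to about 4 degrees); the cover is within 15 mm of centred across the tray, lies flat on it at rest; the pot stands upright on the cover (x of cover_lead_a in the frame of tray_end between 0.052 and 0.069 m and x of cover_lead_b in the frame of tray_end between 0.052 and 0.069 m and y of cover in the frame of tray between -0.015 and 0.015 m and height (world z) of cover between 0.056 and 0.064 m and angle between cover's own z axis and vertical below 0.03 rad and linear speed of cover below 0.01 m/s and linear speed of pot below 0.02 m/s and angle between pot's own z axis and vertical below 0.1 rad and height (world z) of pot between 0.06 and 0.07 m); the robot touches nothing.
It fails at once if the cover is lifted or tipped off the tray's top, or falls from it (height (world z) of cover above 0.068 m or height (world z) of cover below 0.052 m or angle between cover's own z axis and vertical above 0.1 rad).
It fails at once if the pot is lifted off the cover, tipped over or falls from it (angle between pot's own z axis and vertical above 0.35 rad or height (world z) of pot above 0.08 m or height (world z) of pot below 0.055 m).
It fails at once if a bystander on the table is moved more than 20 mm (distance of any of jar, bottle, bowl, marker, knife, dibber from where it was at the start of the episode above 0.02 m).
It also fails if it takes over 42 s, if anything falls off the work surface, if the arm or the gripper's body presses on something with over 40 N, if the wrist force passes 120 N, or if a joint passes its speed limit or range.

## Robot

A 6-joint arm with a two-finger parallel gripper is mounted at the origin on the work surface. World frame = base frame: x ahead of the robot, y to its left, z up, the work surface at z = 0. Lengths are in m, angles in rad, forces in N, time in s.
With the tool pointing down it reaches from about 0.25 to 0.725 m from the base axis. Payload 4 kg.
Tool frame: the origin (TCP) lies midway between the tips of the shut fingers; the grasp point (between the pads) lies 19 mm behind it (bot.grasp_offset is the distance from the TCP to the grasp point, in m); z points along the fingers, y is the direction in which the jaws open and shut (so a half turn about z gives the same grasp; the last joint's range is limited). The gripper opens to 85 mm and grips with 20 to 120 N. Pads are 22 mm wide; open, the fingers measure 114 mm over their backs; the gripper's body (76 mm by 85 mm) begins 54 mm behind the grasp point. The pads swing forward as they close: fully open they stand 13 mm farther back than shut.
Start: joints at [-1.286, 0.241, 0.005, 1.335, 0, 1.571], TCP at [0.14, -0.48, 0.231] pointing down, gripper open.
Joint ranges: [-2.72, 2.72], [-1.05, 1.87], [-1.09, 1.28], [-1.99, 2.15], [-1.42, 1.44], [-3.14, 3.14]. Speed limits (rad/s): [2.79, 2.79, 3.14, 3.14, 3.14, 3.14].

## Interface

Orientations are given as a unit quaternion [x, y, z, w].
In Python, from workcell import sensors, optics, bot gives the robot as it stands.
- The arm moves only by the tool apply_moves, never from a script. Its argument "plan" is one flat list of numbers, 6 for each row, row after row: the shift along the tool's x, y, z in m, then the turn, a rotation vector about the tool's x, y, z in rad. In form: [tx, ty, tz, ax, ay, az, tx, ty, tz, ax, ay, az, ...]. A call has 1 to 12 rows; each row is the pose to reach, as a shift and turn from the pose commanded when the call began, along the tool's axes at that moment; what a row does not reach only later rows make up. A row lasts 1/12 s, in which the tool goes at most 41.7 mm and 7.16 degrees, less where a joint would pass 70% of its speed; a pose out of reach is approached as far as the arm can. A call with a gripper value outside its range is refused whole. "grip" is the finger opening in m, from 0 to 0.0854, set as the call begins (left out, the last holds). The fingers move at their own pace and stop on an object; the grip force is fixed at half the most. Time passes only in rows, so rows that repeat a pose let the fingers close. It gives the time, the measured TCP pose, the force and the opening at its end, in the units of the state.
- sensors.get_obs(): the state, without advancing time (a new reading comes with each control period).
- optics.camera(name): name is "scene" or "top"; returns a dict with "pixels" (420x560x3 uint8, red, green, blue), "fx", "fy", "cx", "cy" (pixels), "pose" (4x4, takes a point from camera to world coordinates). Camera axes: x right, y up, looking along -z (the intrinsics and any distortion apply to the point x, -y, -z); pixel columns grow to the right and rows downward; lengths in m; the calibration is good to about 2 mm. A picture is of the moment at which its call begins. There is no depth.
- bot.job_done(): hands the job in, once; it reports no verdict.
The state is a dict: "clock": time; "joint_pos": joint angles; "joint_vel": joint speeds; "tau": joint torques, N m; "eef_pos": TCP position; "tool_rot": TCP orientation; "ft_force": force on the tool from outside, world axes, zero at the start; "ft_torque": the same for the moment, N m; "grip_width": finger opening in m.
Only numpy, scipy, OpenCV 4.12 (cv2) and the standard library are available. Lean on these libraries where they do the work, as an engineer would, in place of code of your own. Each camera call takes 0.05 s, during which the arm holds its last target.

## Working session

There is one attempt and no reset: what is moved stays moved. The work goes in short steps, Python scripts to look and compute and a tool call to move; the robot and the scene stay as the last step left them, time stands still between calls to the robot, and variables do not carry over. Pictures are saved under pics/ and viewed, and the job is handed in when it is done.

Besides the shell and the picture viewer there is one more tool, called after "Request:" as name(argument=value, ...) on one line, values as JSON. apply_moves: Moves the arm, as the interface text tells. Its arguments: {"type":"object","properties":{"plan":{"type":"array","items":{"type":"number"}},"grip":{"type":"number"}},"required":["plan"]}

```bash
mkdir -p pics; ls
python3 - <<'E'
from workcell import sensors, optics, bot
import cv2
for n in("scene","top"):
    c=optics.camera(n); cv2.imwrite(f"pics/{n}0.png",c["pixels"][:,:,::-1])
    print(n,{k:v for k,v in c.items() if k!="pixels"})
print(sensors.get_obs())
E
```

```text
pics
scene {'fx': 391.67292263351106, 'fy': 391.67292263351106, 'cx': 272.7062411072549, 'cy': 210.6968405404686, 'pose': array([[ 0.86357999, -0.36777124,  0.34492596,  0.86627802],
       [ 0.50415745,  0.63987531, -0.57998694, -0.50938815],
       [-0.0074071 ,  0.67476211,  0.73799812,  0.75578482],
       [ 0.        ,  0.        ,  0.        ,  1.        ]])}
top {'fx': 475.0942132514948, 'fy': 475.0942132514948, 'cx': 282.4610272969687, 'cy': 213.78941309441595, 'pose': array([[-0.00266375,  0.98702058, -0.16057172,  0.36337687],
       [-0.99998941, -0.00323186, -0.00327692,  0.02822341],
       [-0.00375334,  0.16056129,  0.98701874,  1.2152035 ],
       [ 0.        ,  0.        ,  0.        ,  1.        ]])}
{'clock': 0.1, 'joint_pos': array([-1.28598210e+00,  2.41340369e-01,  3.83416885e-03,  1.33520979e+00,
        3.87267199e-05,  1.57081357e+00]), 'joint_vel': array([-0.00056838, -0.0022454 ,  0.00091006,  0.00053851, -0.00041832,
       -0.00044138]), 'tau': array([-5.33090733e-04, -3.73137403e+01,  2.53010845e+01,  1.08227527e-02,
       -6.04283923e-05, -6.31805605e-06]), 'eef_pos': array([ 0.14033737, -0.47929522,  0.23049117]), 'tool_rot': array([ 9.89878002e-01,  1.41917651e-01, -1.17065996e-04, -9.52861223e-04]), 'ft_force': array([ 0.20739261, -0.57274479, -0.77472335]), 'ft_torque': array([-0.01070924,  0.01572553, -0.00401989]), 'grip_width': 0.08563307802966534}
```

View pics/scene0.png

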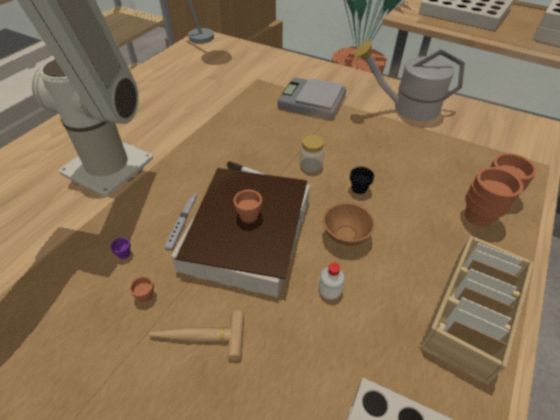

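View pics/top0.png

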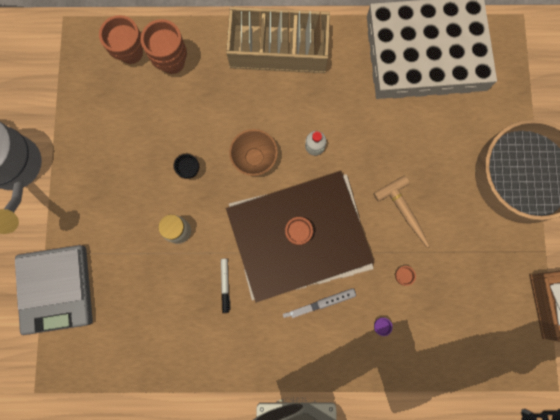

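The scene shows the brown cover on the white tray, with the terracotta pot on it at top (299,231). The small terracotta pot at (404,275), the purple one at (383,326) and the black one at (186,167) are decoys. I'll confirm this in a crop and measure.

```bash
cat > h.py <<'E'
import numpy as np, cv2
from workcell import sensors, optics, bot
def ray(c,uv,z):
    uv=np.atleast_2d(np.array(uv,float)); P=c["pose"]
    d=np.stack([(uv[:,0]-c["cx"])/c["fx"],-(uv[:,1]-c["cy"])/c["fy"],-np.ones(len(uv))],1)@P[:3,:3].T
    o=P[:3,3]; return o+d*((z-o[2])/d[:,2])[:,None]
def proj(c,p):
    p=np.atleast_2d(p); q=(p-c["pose"][:3,3])@c["pose"][:3,:3]
    return np.stack([c["cx"]+c["fx"]*q[:,0]/-q[:,2], c["cy"]-c["fy"]*q[:,1]/-q[:,2]],1)
def covermask(c):
    h=c["pixels"].astype(int); v=h.max(2)
    m=((v<85)&(h[:,:,0]>h[:,:,2]+8)).astype(np.uint8)
    return m
E
python3 - <<'E'
from h import *
a=[]
c=optics.camera("top"); a=c["pixels"][150:320,170:450]
cv2.imwrite("pics/crop_t.png",cv2.resize(a,None,fx=2.8,fy=2.8,interpolation=2)[:,:,::-1])
c=optics.camera("scene"); a=c["pixels"][130:310,140:380]
cv2.imwrite("pics/crop_s.png",cv2.resize(a,None,fx=3.3,fy=3.3,interpolation=2)[:,:,::-1])
E
```

```text
(no output)
```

View pics/crop_t.png

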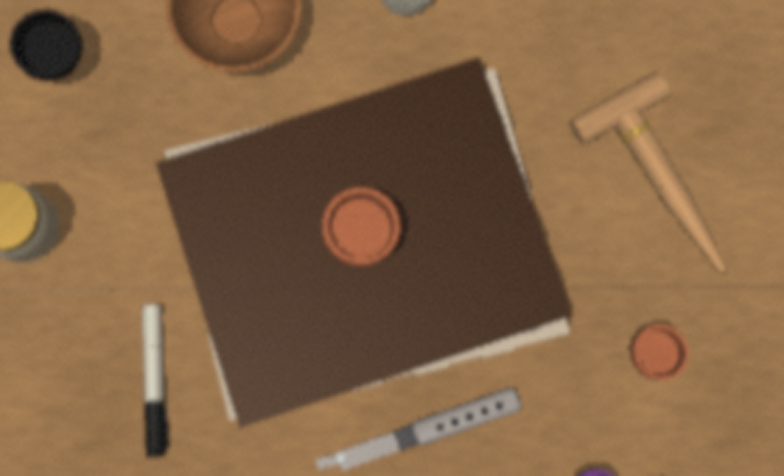

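View pics/crop_s.png

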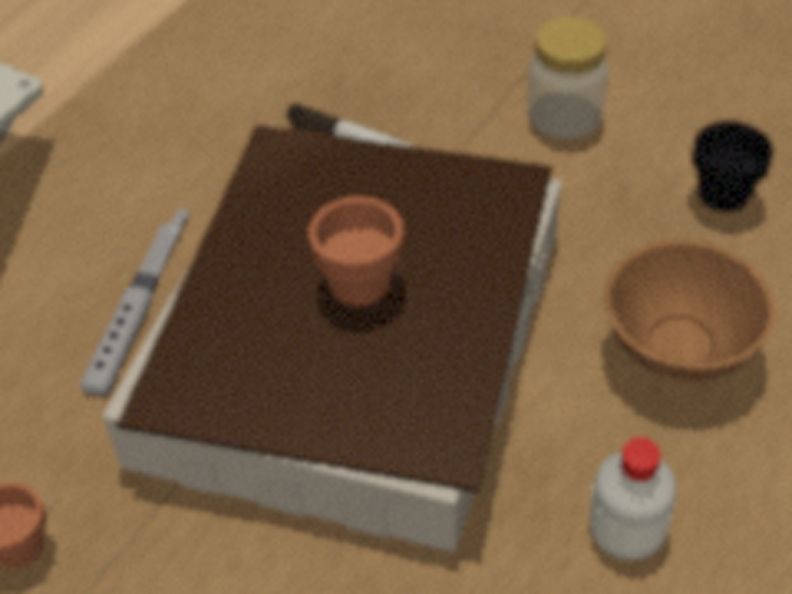

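The crop shows the meant pot at crop (361,226) on the cover; the one at crop (658,350) is smaller, same colour, and on the table. The cover is roughly centred but askew, with white slivers of tray on all four sides.

```bash
cat >> h.py <<'E'
def fitrect(pts, W=.302, H=.242, th0=None):
    """pts: Nx2 world outline points; fit lines to 4 sides from hull"""
    r=cv2.minAreaRect((pts*1000).astype(np.float32)); b=cv2.boxPoints(r)/1000
    return r,b
def cover(c,z=.065,show=False):
    m=covermask(c)
    # restrict to region
    m=cv2.morphologyEx(m,cv2.MORPH_OPEN,np.ones((3,3)))
    cs,_=cv2.findContours(m,cv2.RETR_EXTERNAL,cv2.CHAIN_APPROX_NONE)
    k=[q for q in cs if cv2.contourArea(q)>5000]
    return m,k
def lines_from(ptsw,box,tol=.006):
    out=[]
    for i in range(4):
        a,b=box[i],box[(i+1)%4]; L=np.linalg.norm(b-a); t=(b-a)/L; n=np.array([-t[1],t[0]])
        s=(ptsw-a)@t; d=(ptsw-a)@n
        k=(abs(d)<tol)&(s>.1*L)&(s<.9*L)
        v=cv2.fitLine(ptsw[k].astype(np.float32),cv2.DIST_HUBER,0,1e-4,1e-4).ravel()
        out.append(v)
    return out
def isect(l,m):
    A=np.array([[l[0],-m[0]],[l[1],-m[1]]]); s=np.linalg.solve(A,[m[2]-l[2],m[3]-l[3]])
    return np.array([l[2]+s[0]*l[0],l[3]+s[0]*l[1]])
E
python3 - <<'E'
from h import *
for n in("top","scene"):
    c=optics.camera(n); m,k=cover(c); print(n,[cv2.contourArea(q) for q in k],[cv2.boundingRect(q) for q in k])
    for q in k:
        x,y,w,h=cv2.boundingRect(q)
        if w>300 or h>200: continue
        p=ray(c,q[:,0,:],.065)[:,:2]
        r,b=fitrect(p); L=lines_from(p,b)
        C=np.array([isect(L[i-1],L[i]) for i in range(4)])
        print(r); print(C.round(4), "centre",C.mean(0).round(4)); print("sides",[round(float(np.linalg.norm(C[i]-C[i-1])),4) for i in range(4)],"ang",[round(float(np.degrees(np.arctan2(l[1],l[0]))%90),2) for l in L])
    # white slivers
    hsv=cv2.cvtColor(c["pixels"],cv2.COLOR_RGB2HSV); w=((hsv[:,:,1]<70)&(hsv[:,:,2]>140)).astype(np.uint8)*255
    x0,y0,x1,y1=(170,150,450,320) if n=="top" else (140,130,380,310)
    cv2.imwrite(f"pics/w_{n}.png",cv2.resize(w[y0:y1,x0:x1],None,fx=2.8,fy=2.8,interpolation=0))
E
```

```text
top [8785.0] [(228, 172, 145, 108)]
((499.2004699707031, -9.196136474609375), (237.06671142578125, 298.0284423828125), 18.29831886291504)
[[ 0.3513  0.0771]
 [ 0.4341 -0.187 ]
 [ 0.6566 -0.11  ]
 [ 0.5619  0.171 ]] centre [ 0.501  -0.0122]
sides [0.2306, 0.2767, 0.2355, 0.2965] ang [17.4, 19.06, 18.63, 24.02]
scene [9786.5] [(177, 162, 129, 118)]
((495.737548828125, 1.2001953125), (242.06930541992188, 333.4366149902344), 17.92621421813965)
[[ 0.3292  0.1282]
 [ 0.4339 -0.1927]
 [ 0.6604 -0.1151]
 [ 0.5712  0.1443]] centre [ 0.4987 -0.0088]
sides [0.2425, 0.3376, 0.2394, 0.2742] ang [18.06, 18.92, 18.97, 3.79]
```

View pics/w_top.png

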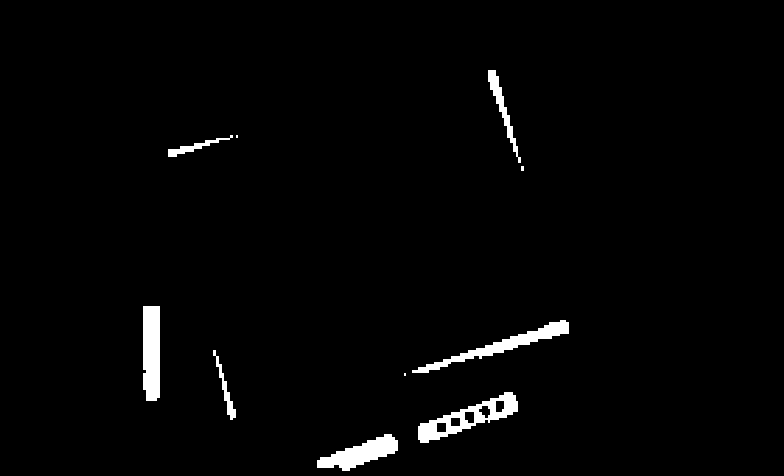

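View pics/w_scene.png

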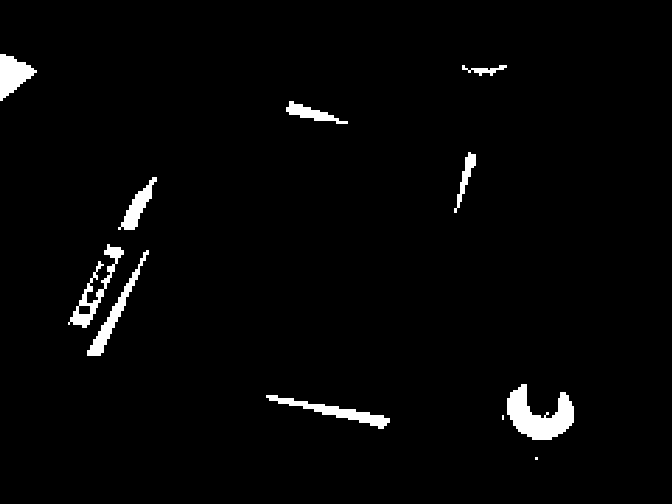

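```bash
cat >> h.py <<'E'
def quad(c,z=.065):
    m,k=cover(c); q=max(k,key=cv2.contourArea)
    hull=cv2.convexHull(q)
    for e in np.arange(2,30,.5):
        a=cv2.approxPolyDP(hull,e,True)
        if len(a)==4: break
    box=ray(c,a[:,0,:],z)[:,:2]; p=ray(c,q[:,0,:],z)[:,:2]
    L=lines_from(p,box,.005)
    C=np.array([isect(L[i-1],L[i]) for i in range(4)])
    return a[:,0,:],C,L
def edges_white(c,roi):
    hsv=cv2.cvtColor(c["pixels"],cv2.COLOR_RGB2HSV); w=((hsv[:,:,1]<70)&(hsv[:,:,2]>140)).astype(np.uint8)
    x0,y0,x1,y1=roi; mm=np.zeros_like(w); mm[y0:y1,x0:x1]=w[y0:y1,x0:x1]
    n,lab,st,_=cv2.connectedComponentsWithStats(mm)
    return [(st[i],np.argwhere(lab==i)[:,::-1]) for i in range(1,n) if st[i][4]>8]
def report(C,L):
    print(C.round(4),"ctr",C.mean(0).round(4),"sides",[round(float(np.linalg.norm(C[i]-C[i-1])),4) for i in range(4)],"ang",[round(float(np.degrees(np.arctan2(l[1],l[0]))%90),2) for l in L])
E
python3 - <<'E'
from h import *
for n in("top","scene"):
    c=optics.camera(n); a,C,L=quad(c); print(n,a.tolist()); report(C,L)
    for st,p in edges_white(c,(170,150,450,320) if n=="top" else (140,130,380,310)):
        w=ray(c,p,.06)[:,:2]; (cx,cy),(rw,rh),an=cv2.minAreaRect((w*1000).astype(np.float32))
        hl=cv2.convexHull(p.astype(np.int32))[:,0,:]
        i=[p[:,0].argmin(),p[:,0].argmax(),p[:,1].argmin(),p[:,1].argmax()]
        print(st, "c",round(cx),round(cy),"sz",round(rw),round(rh),"an",round(an,1),"ext",p[i].tolist(),(w[i]*1000).round().tolist())
E
```

```text
top [[372, 262], [304, 274], [228, 209], [340, 172]]
[[ 0.4305 -0.1884]
 [ 0.4005 -0.0302]
 [ 0.5619  0.171 ]
 [ 0.6567 -0.1101]] ctr [ 0.5124 -0.0394] sides [0.2394, 0.161, 0.2579, 0.2966] ang [10.71, 51.26, 18.63, 19.1]
[344 175  12  33  80] c 608 -134 sz 85 8 an 14.7 ext [[344, 175], [355, 206], [344, 175], [355, 207]] [[649.0, -122.0], [570.0, -147.0], [649.0, -122.0], [568.0, -147.0]]
[229 199  22   7  43] c 582 138 sz 6 53 an 14.1 ext [[229, 204], [250, 199], [247, 199], [230, 205]] [[576.0, 164.0], [589.0, 112.0], [589.0, 120.0], [574.0, 162.0]]
[221 259   6  34 199] c 401 175 sz 79 12 an 0.9 ext [[221, 259], [226, 259], [221, 259], [222, 292]] [[441.0, 182.0], [441.0, 169.0], [441.0, 182.0], [362.0, 178.0]]
[317 264  56  19 196] c 402 -118 sz 11 140 an 18.0 ext [[317, 282], [372, 265], [369, 264], [317, 282]] [[385.0, -51.0], [425.0, -184.0], [428.0, -177.0], [385.0, -51.0]]
[246 275   8  25  43] c 374 111 sz 60 5 an 14.0 ext [[246, 275], [253, 296], [246, 275], [252, 299]] [[402.0, 120.0], [352.0, 103.0], [402.0, 120.0], [345.0, 106.0]]
[319 290  36  18 214] c 344 -96 sz 18 
[... 1319 characters left out ...]
9.0], [354.0, -71.0]]
[164 217  20  30 120] c 377 -131 sz 16 86 an 18.3 ext [[164, 245], [183, 219], [178, 217], [169, 246]] [[383.0, -173.0], [370.0, -91.0], [356.0, -92.0], [394.0, -170.0]]
[171 219  22  38 129] c 404 -134 sz 11 111 an 17.2 ext [[171, 255], [192, 219], [192, 219], [171, 256]] [[414.0, -187.0], [389.0, -81.0], [389.0, -81.0], [416.0, -189.0]]
[320 267  25  20 262] c 742 -63 sz 51 44 an 15.3 ext [[320, 274], [344, 275], [326, 267], [331, 286]] [[718.0, -68.0], [762.0, -46.0], [721.0, -46.0], [750.0, -83.0]]
[235 271  44  12 132] c 604 -138 sz 93 9 an 14.3 ext [[235, 271], [278, 279], [235, 271], [276, 282]] [[559.0, -151.0], [647.0, -123.0], [559.0, -151.0], [647.0, -131.0]]
```

Run:
```python
from h import *
c=optics.camera("top");I=c["pixels"]
for u,v in[(245,220),(260,285),(250,250),(340,200),(340,260),(300,280),(300,297),(215,250),(290,180)]: print(u,v,I[v,u])
c=optics.camera("scene");I=c["pixels"]
for u,v in[(230,175),(290,185),(200,250),(260,265),(228,158),(300,240),(220,165),(200,180)]: print(u,v,I[v,u])
```

```text
245 220 [81 60 44]
260 285 [92 71 56]
250 250 [87 65 51]
340 200 [71 49 37]
340 260 [76 55 42]
300 280 [84 64 48]
300 297 [149 114  77]
215 250 [159 121  81]
290 180 [161 123  82]
230 175 [68 47 27]
290 185 [67 44 30]
200 250 [69 47 32]
260 265 [75 52 37]
228 158 [151 120  82]
300 240 [151 121  82]
220 165 [150 120  84]
200 180 [157 125  87]
```

```bash
sed -i 's/v<85/v<115/' h.py
cat >> h.py <<'E'
def tray_top(c,rois):
    """rois: side->(roi,axis,sign). returns yaw(from +y, ccw) & centre"""
    S={}
    for s,(roi) in rois.items():
        comps=edges_white(c,roi); p=max(comps,key=lambda q:q[0][4])[1]
        o=[]
        ax=0 if s in("near","far") else 1
        for t in np.unique(p[:,ax]):
            q=p[p[:,ax]==t]; 
            v=(q[:,1-ax].max()+.5) if s in("near","right") else (q[:,1-ax].min()-.5)
            o.append((t,v) if ax==0 else (v,t))
        S[s]=ray(c,o[1:-1],.06)[:,:2]
    return S
def rectfit(S):
    d=[]
    for s,p in S.items():
        q=p-p.mean(0)
        if s in("near","far"): q=np.stack([q[:,1],-q[:,0]],1) # turn long sides onto short
        d.append(q)
    d=np.concatenate(d); _,_,V=np.linalg.svd(d); e=V[0]; e=e if e[0]>0 else -e   # e = direction of short side, away from robot = tray -y
    ex=np.array([-e[1],e[0]])  # tray +x (to the left)
    ey=-e
    r={s:((p@(ex if s in("left","right") else ey)).mean(),(p@(ex if s in("left","right") else ey)).std()) for s,p in S.items()}
    return ex,ey,r
E
python3 - <<'E'
from h import *
c=optics.camera("top")
S=tray_top(c,{"right":(342,172,358,210),"far":(225,196,256,208),"near":(315,262,376,284),"left":(244,273,256,302)})
ex,ey,r=rectfit(S); print("tray ex",ex,"yaw",np.degrees(np.arctan2(ex[1],ex[0])),{k:(v[0].round(4),v[1].round(4)) for k,v in r.items()})
for s,p in S.items():
    v=cv2.fitLine(p.astype(np.float32),cv2.DIST_L2,0,1e-4,1e-4).ravel(); print(s,len(p),np.degrees(np.arctan2(v[1],v[0]))%90)
print("len",r["left"][0]-r["right"][0],"wid",r["near"][0]-r["far"][0])
for n in("top","scene"):
    c=optics.camera(n); a,C,L=quad(c); print(n,a.tolist()); report(C,L)
E
```

```text
tray ex [-0.25092744  0.9680059 ] yaw 104.53240028262849 {'right': (np.float64(-0.2864), np.float64(0.0008)), 'far': (np.float64(-0.6006), np.float64(0.0008)), 'near': (np.float64(-0.3569), np.float64(0.001)), 'left': (np.float64(0.0167), np.float64(0.0007))}
right 31 13.957881
far 21 12.822464
near 54 14.768585
left 23 14.313686
len 0.3030990031834979 wid 0.24366613819960187
top [[556, 270], [555, 356], [525, 373], [278, 386]]
[[-0.154  -0.5136]
 [ 0.2119 -0.5979]
 [ 0.1701 -0.5196]
 [ 0.163  -0.3273]] ctr [ 0.0978 -0.4896] sides [0.3677, 0.3755, 0.0888, 0.1924] ang [77.03, 28.09, 2.12, 30.44]Traceback (most recent call last):
  File "<stdin>", line 9, in <module>
  File "h.py", line 44, in quad
    L=lines_from(p,box,.005)
  File "h.py", line 31, in lines_from
    v=cv2.fitLine(ptsw[k].astype(np.float32),cv2.DIST_HUBER,0,1e-4,1e-4).ravel()
      ~~~~~~~~~~~^^^^^^^^^^^^^^^^^^^^^^^^^^^^^^^^^^^^^^^^^^^^^^^^^^^^^^^
cv2.error: OpenCV(4.12.0) /io/opencv/modules/imgproc/src/linefit.cpp:50: error: (-215:Assertion failed) count > 0 in function 'fitLine2D_wods'
```

```bash
cat >> h.py <<'E'
TEX=np.array([-0.2509,0.9680]); TEY=np.array([-0.9680,-0.2509]); TO=-0.1348*TEX-0.4788*TEY   # tray frame
def tf(p): d=np.asarray(p)-TO; return np.stack([d@TEX,d@TEY],-1)
def quad(c,z=.065,top=True,tol=.006):
    m=covermask(c)
    # keep only a band round the tray
    poly=[TO+a*TEX+b*TEY for a,b in[(-.25,-.15),(-.25,.15),(.25,.15),(.25,-.15)]]
    px=proj(c,np.c_[poly,[.065]*4]).astype(np.int32); k=np.zeros_like(m); cv2.fillPoly(k,[px],1); m&=k
    m=cv2.morphologyEx(m,cv2.MORPH_OPEN,np.ones((7,7)))
    cs,_=cv2.findContours(m,cv2.RETR_EXTERNAL,cv2.CHAIN_APPROX_NONE); q=max(cs,key=cv2.contourArea)
    # grow by half a pixel outward: use contour on 4x upscaled mask
    M=cv2.resize(m*255,None,fx=4,fy=4,interpolation=cv2.INTER_NEAREST)
    cs,_=cv2.findContours(M,cv2.RETR_EXTERNAL,cv2.CHAIN_APPROX_NONE); q=max(cs,key=cv2.contourArea)[:,0,:]
    uv=(q+.5)/4-.5
    p=ray(c,uv,z)[:,:2]
    hull=cv2.convexHull((p*1000).astype(np.float32))
    for e in np.arange(3,60,1):
        a=cv2.approxPolyDP(hull,e,True)
        if len(a)==4: break
    box=a[:,0,:]/1000
    L=lines_from(p,box,tol); C=np.array([isect(L[i-1],L[i]) for i in range(4)])
    return proj(c,np.c_[C,[z]*4]).round(1),C,L
def covrep(n):
    c=optics.camera(n); a,C,L=quad(c); T=tf(C)*1000
    o=[T[np.argmax(T@np.array(s))] for s in[(1,1),(1,-1),(-1,-1),(-1,1)]]
    o=np.array(o); print(n,"corners px",a.tolist()); print(" tray frame mm leadA,leadB,trailB,trailA",o.round(1).tolist())
    print(" ctr",o.mean(0).round(1),"len",np.linalg.norm(o[0]-o[3]).round(1),np.linalg.norm(o[1]-o[2]).round(1),"wid",np.linalg.norm(o[0]-o[1]).round(1),np.linalg.norm(o[2]-o[3]).round(1),
     "angs",[round(float((np.degrees(np.arctan2(l[1],l[0]))-14.53+45)%90-45),2) for l in L], "overhang", (o[:2,0]-151).round(1))
E
python3 - <<'E'
from h import *
for n in("top","scene"): covrep(n)
E
```

```text
top corners px [[339.8, 170.1], [225.4, 208.1], [255.7, 301.7], [375.2, 261.2]]
 tray frame mm leadA,leadB,trailB,trailA [[143.0, 126.9], [159.8, -111.5], [-138.2, -132.6], [-159.3, 106.9]]
 ctr [ 1.3 -2.6] len 302.9 298.7 wid 238.9 240.3 angs [4.05, 4.03, 3.79, 5.03] overhang [-8.   8.8]Traceback (most recent call last):
  File "<stdin>", line 2, in <module>
  File "h.py", line 100, in covrep
    c=optics.camera(n); a,C,L=quad(c); T=tf(C)*1000
                              ~~~~^^^
  File "h.py", line 97, in quad
    L=lines_from(p,box,tol); C=np.array([isect(L[i-1],L[i]) for i in range(4)])
  File "h.py", line 31, in lines_from
    v=cv2.fitLine(ptsw[k].astype(np.float32),cv2.DIST_HUBER,0,1e-4,1e-4).ravel()
      ~~~~~~~~~~~^^^^^^^^^^^^^^^^^^^^^^^^^^^^^^^^^^^^^^^^^^^^^^^^^^^^^^^
cv2.error: OpenCV(4.12.0) /io/opencv/modules/imgproc/src/linefit.cpp:50: error: (-215:Assertion failed) count > 0 in function 'fitLine2D_wods'
```

The tray measures 303×244 mm against 302×242 given, at yaw 104.5°. The cover is centred to about 3 mm and askew by about +4.1°, with sides near 302/242 mm. I'll push its trailing edge with both open fingertips. First they touch the cover's top lightly to calibrate the tip height.

```bash
cat >> h.py <<'E'
from scipy.spatial.transform import Rotation as Ro
def target(x,y,z):
    p=TO+x*TEX+y*TEY
    # tool y along -TEY (short side, away from robot), tool z down
    Y=np.r_[-TEY,0]; Z=np.array([0,0,-1.]); X=np.cross(Y,Z)
    return np.r_[p,z],Ro.from_matrix(np.stack([X,Y,Z],1))
def go(x,y,z):
    o=sensors.get_obs(); R0=Ro.from_quat(o["tool_rot"]); p,R=target(x,y,z)
    print("world",p.round(4),"shift",(R0.inv().apply(p-o["eef_pos"])).round(4),"rot",(R0.inv()*R).as_rotvec().round(4),"at tray",tf(o["eef_pos"][:2]).round(4),o["eef_pos"][2].round(4),"F",o["ft_force"].round(1),"t",o["clock"])
E
python3 - <<'E'
from h import *
go(-.125,0,.16)
c=optics.camera("top"); p=ray(c,[299,231],.12)[:,:2]; print("pot tray",tf(p))
E
```

```text
world [ 0.5287 -0.1314  0.16  ] shift [ 0.4705 -0.2254  0.0713] rot [ 0.      0.     -1.5396] at tray [-0.365   0.4632] 0.2313 F [ 0.  -0.1  0.7] t 0.75
pot tray [[ 0.00288691 -0.00451105]]
```

Request:
apply_moves(plan=[0.04,-0.019,0,0,0,-0.12,0.08,-0.038,0,0,0,-0.24,0.12,-0.057,0,0,0,-0.36,0.16,-0.076,0,0,0,-0.48,0.2,-0.095,0,0,0,-0.6,0.24,-0.114,0,0,0,-0.72,0.28,-0.133,0,0,0,-0.84,0.32,-0.152,0,0,0,-0.96,0.36,-0.171,0.02,0,0,-1.08,0.39,-0.187,0.03,0,0,-1.2,0.41,-0.197,0.04,0,0,-1.3,0.42,-0.201,0.05,0,0,-1.4], grip=0.0854)

```text
clock: 1.8
eef_pos: [0.4902, -0.1653, 0.1804]
tool_rot: [0.662, 0.75, 0.001, 0.0]
ft_force: [0.0, 0.3, 0.2]
grip_width: 0.0852
```

Run:
```python
from h import *
go(-.125,0,.11)
```

```text
world [ 0.5287 -0.1314  0.11  ] shift [0.0288 0.0422 0.0705] rot [ 0.0019 -0.0009 -0.1297] at tray [-0.1482  0.0457] 0.1804 F [0.  0.3 0.2] t 1.8
```

Request:
apply_moves(plan=[0.0144,0.0211,0.02,0.001,0,-0.065,0.0288,0.0422,0.035,0.002,-0.001,-0.13,0.0288,0.0422,0.0555,0.002,-0.001,-0.13,0.0288,0.0422,0.0705,0.002,-0.001,-0.13,0.0288,0.0422,0.0705,0.002,-0.001,-0.13])

```text
clock: 2.22
eef_pos: [0.5235, -0.1343, 0.1071]
tool_rot: [0.615, 0.788, -0.003, -0.004]
ft_force: [-0.2, -0.7, 0.3]
grip_width: 0.0857
```

Run:
```python
from h import *
go(-.125,0,.06)
c=optics.camera("scene"); cv2.imwrite("pics/s1.png",cv2.resize(c["pixels"][130:310,140:380],None,fx=3.3,fy=3.3,interpolation=2)[:,:,::-1])
```

```text
world [ 0.5287 -0.1314  0.06  ] shift [0.0015 0.0061 0.0471] rot [-0.0083 -0.0025 -0.0083] at tray [-0.1265  0.0057] 0.1071 F [-0.2 -0.7  0.3] t 2.2167
```

View pics/s1.png

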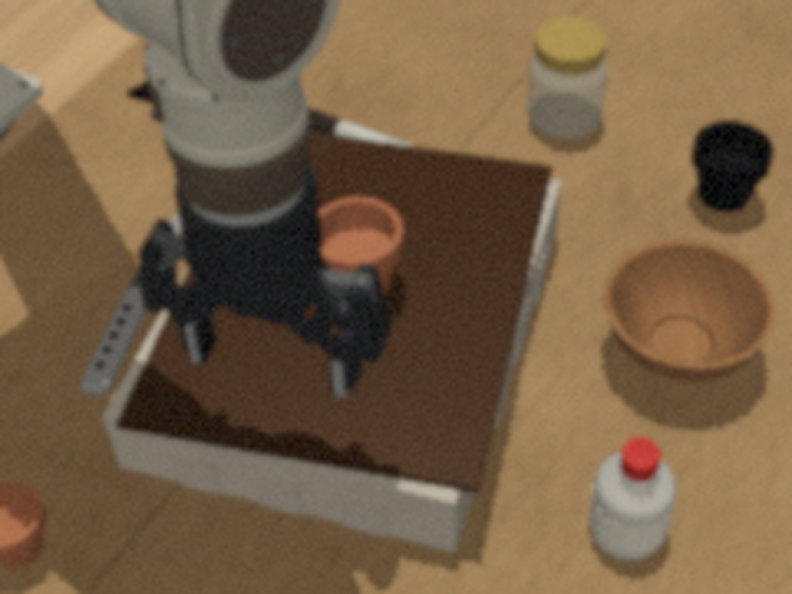

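Both fingertips hover over the cover near its trailing edge, around crop (200,350) and (342,388), and clear of the pot. Next I probe down.

Request:
apply_moves(plan=[0.0015,0.006,0.008,-0.004,0,-0.004,0.0015,0.006,0.018,-0.008,-0.002,-0.008,0.0015,0.006,0.025,-0.008,-0.002,-0.008,0.0015,0.006,0.029,-0.008,-0.002,-0.008,0.0015,0.006,0.031,-0.008,-0.002,-0.008,0.0015,0.006,0.031,-0.008,-0.002,-0.008,0.0015,0.006,0.031,-0.008,-0.002,-0.008])

```text
clock: 2.85
eef_pos: [0.5314, -0.1329, 0.0802]
tool_rot: [0.613, 0.79, 0.002, 0.003]
ft_force: [0.1, -0.7, 0.1]
grip_width: 0.0856
```

Run:
```python
from h import *
go(-.125,0,.06)
```

```text
world [ 0.5287 -0.1314  0.06  ] shift [ 0.0022 -0.0024  0.0202] rot [ 0.0065  0.0031 -0.0019] at tray [-0.1271 -0.0023] 0.0802 F [ 0.1 -0.7  0.1] t 2.85
```

Request:
apply_moves(plan=[0.002,-0.0024,0.003,0.006,0.003,-0.002,0.002,-0.0024,0.006,0.006,0.003,-0.002,0.002,-0.0024,0.006,0.006,0.003,-0.002,0.002,-0.0024,0.006,0.006,0.003,-0.002,0.002,-0.0024,0.006,0.006,0.003,-0.002])

```text
clock: 3.27
eef_pos: [0.5284, -0.1313, 0.0738]
tool_rot: [0.612, 0.791, 0.0, -0.0]
ft_force: [-0.1, -0.5, 0.4]
grip_width: 0.0853
```

Run:
```python
from h import *
go(-.125,0,.06)
```

```text
world [ 0.5287 -0.1314  0.06  ] shift [-0.0001  0.0003  0.0138] rot [-0.0001 -0.0002  0.0004] at tray [-0.1249  0.0003] 0.0738 F [-0.1 -0.5  0.4] t 3.2667
```

Request:
apply_moves(plan=[0,0,0.003,0,0,0,0,0,0.006,0,0,0,0,0,0.0078,0,0,0,0,0,0.0078,0,0,0])

```text
clock: 3.6
eef_pos: [0.5279, -0.1312, 0.0653]
tool_rot: [0.612, 0.791, -0.0, -0.001]
ft_force: [-0.1, 0.6, 0.0]
grip_width: 0.0853
```

Request:
apply_moves(plan=[0,0,0.0015,0,0,0,0,0,0.0015,0,0,0,0,0,0.0015,0,0,0])

```text
clock: 3.85
eef_pos: [0.5283, -0.1313, 0.0644]
tool_rot: [0.612, 0.791, -0.0, -0.0]
ft_force: [-0.3, 0.4, -0.8]
grip_width: 0.0854
```

Request:
apply_moves(plan=[0,0,0.0015,0,0,0,0,0,0.0015,0,0,0,0,0,0.0015,0,0,0])

```text
clock: 4.1
eef_pos: [0.5283, -0.1313, 0.0629]
tool_rot: [0.612, 0.791, -0.0, -0.0]
ft_force: [-0.0, 0.4, 0.2]
grip_width: 0.0853
```

No contact at 0.063, consistent with the open tips standing back.

Request:
apply_moves(plan=[0,0,0.002,0,0,0,0,0,0.004,0,0,0,0,0,0.006,0,0,0,0,0,0.006,0,0,0])

```text
clock: 4.43
eef_pos: [0.528, -0.1312, 0.0564]
tool_rot: [0.612, 0.791, -0.0, -0.001]
ft_force: [0.2, -0.4, -0.1]
grip_width: 0.0856
```

Request:
apply_moves(plan=[0,0,0.0015,0,0,0,0,0,0.0015,0,0,0,0,0,0.0015,0,0,0])

```text
clock: 4.68
eef_pos: [0.5283, -0.1313, 0.0554]
tool_rot: [0.612, 0.791, -0.0, -0.0]
ft_force: [0.2, 0.1, 0.4]
grip_width: 0.0854
```

Request:
apply_moves(plan=[0,0,0.001,0,0,0,0,0,0.001,0,0,0,0,0,0.001,0,0,0])

```text
clock: 4.93
eef_pos: [0.5283, -0.1313, 0.0544]
tool_rot: [0.612, 0.791, -0.0, -0.0]
ft_force: [0.4, 0.0, -0.0]
grip_width: 0.0855
```

Request:
apply_moves(plan=[0,0,0.001,0,0,0,0,0,0.001,0,0,0,0,0,0.001,0,0,0])

```text
clock: 5.18
eef_pos: [0.5283, -0.1313, 0.0534]
tool_rot: [0.612, 0.791, -0.0, -0.0]
ft_force: [0.0, -0.7, -0.0]
grip_width: 0.0857
```

Request:
apply_moves(plan=[0,0,0.0008,0,0,0,0,0,0.0008,0,0,0,0,0,0.0008,0,0,0])

```text
clock: 5.43
eef_pos: [0.5283, -0.1313, 0.0526]
tool_rot: [0.612, 0.791, -0.0, -0.0]
ft_force: [-0.4, -0.7, -0.6]
grip_width: 0.0853
```

Request:
apply_moves(plan=[0,0,0.0006,0,0,0,0,0,0.0006,0,0,0,0,0,0.0006,0,0,0])

```text
clock: 5.68
eef_pos: [0.5283, -0.1313, 0.052]
tool_rot: [0.612, 0.791, -0.0, -0.0]
ft_force: [0.5, -0.3, -0.4]
grip_width: 0.0855
```

Request:
apply_moves(plan=[0,0,0.0006,0,0,0,0,0,0.0006,0,0,0,0,0,0.0006,0,0,0])

```text
clock: 5.93
eef_pos: [0.5284, -0.1314, 0.0519]
tool_rot: [0.612, 0.791, 0.0, 0.0]
ft_force: [-1.0, -0.2, 4.5]
grip_width: 0.0855
```

Contact came at TCP z = 0.052 with tips at 0.065, matching the 13 mm setback. Now I raise, back off past the trailing edge, and lower the tips to about 1.5 mm above the tray top.

Request:
apply_moves(plan=[0,0,-0.006,0,0,0,0,0,-0.012,0,0,0,-0.012,0,-0.015,0,0,0,-0.027,0,-0.015,0,0,0,-0.042,0,-0.015,0,0,0,-0.053,0,-0.015,0,0,0,-0.055,0,-0.01,0,0,0,-0.055,0,-0.004,0,0,0,-0.055,0,0,0,0,0,-0.055,0,0.0027,0,0,0,-0.055,0,0.0027,0,0,0,-0.055,0,0.0027,0,0,0])

```text
clock: 6.93
eef_pos: [0.5417, -0.1839, 0.0483]
tool_rot: [0.612, 0.791, -0.0, -0.001]
ft_force: [-0.5, -0.5, 0.8]
grip_width: 0.0855
```

Run:
```python
from h import *
go(-.17,0,.0487)
c=optics.camera("scene"); cv2.imwrite("pics/s2.png",cv2.resize(c["pixels"][130:330,140:380],None,fx=3,fy=3,interpolation=2)[:,:,::-1])
c=optics.camera("top"); cv2.imwrite("pics/t2.png",cv2.resize(c["pixels"][150:320,170:450],None,fx=2.8,fy=2.8,interpolation=2)[:,:,::-1])
```

```text
world [ 0.54   -0.1749  0.0487] shift [ 0.0092  0.0005 -0.0004] rot [-0.0011 -0.0009  0.0012] at tray [-0.1792  0.0005] 0.0483 F [-0.5 -0.5  0.8] t 6.9333
```

View pics/s2.png

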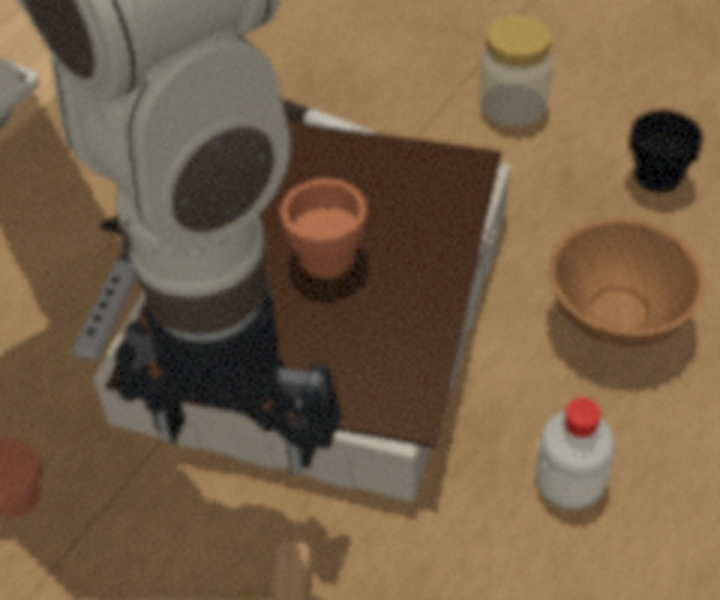

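View pics/t2.png

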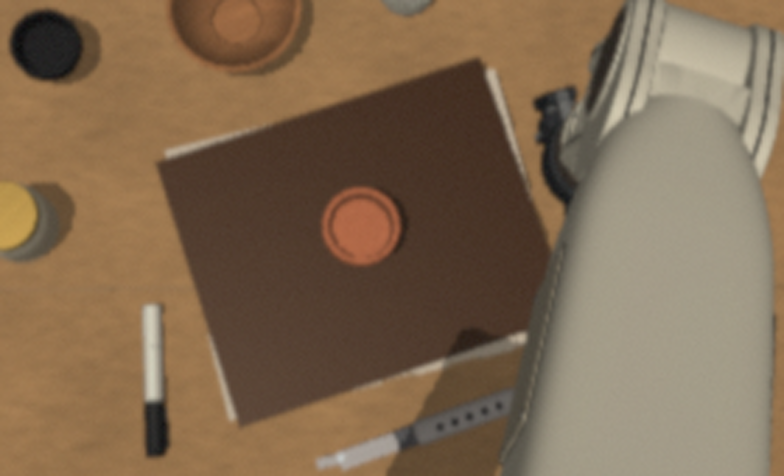

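The fingers stand just off the right end (scene crop (172,430) and (300,455)), with the cover and pot unmoved. Now a slow push along tray +x.

Request:
apply_moves(plan=[0.0015,0.0005,-0.0003,0,0,0,0.003,0.0005,-0.0004,0,0,0,0.0045,0.0005,-0.0004,0,0,0,0.006,0.0005,-0.0004,0,0,0,0.0075,0.0005,-0.0004,0,0,0,0.009,0.0005,-0.0004,0,0,0,0.0105,0.0005,-0.0004,0,0,0,0.012,0.0005,-0.0004,0,0,0,0.0135,0.0005,-0.0004,0,0,0,0.015,0.0005,-0.0004,0,0,0,0.0165,0.0005,-0.0004,0,0,0,0.018,0.0005,-0.0004,0,0,0])

```text
clock: 8.03
eef_pos: [0.5384, -0.1677, 0.0494]
tool_rot: [0.612, 0.791, -0.001, 0.001]
ft_force: [0.3, -2.3, 0.9]
grip_width: 0.0853
```

Run:
```python
from h import *
go(-.15,0,.0487)
```

```text
world [ 0.5349 -0.1556  0.0487] shift [ 0.0127 -0.0003  0.0007] rot [0.0001 0.0018 0.0003] at tray [-0.1626 -0.0003] 0.0494 F [ 0.3 -2.3  0.9] t 8.0333
```

Contact with about 2.3 N along the push, which fits 0.41 kg at μ≈0.6. I continue.

Request:
apply_moves(plan=[0.0015,0,0.0004,0,0,0,0.003,0,0.0005,0,0,0,0.0045,0,0.0005,0,0,0,0.006,0,0.0005,0,0,0,0.0075,0,0.0005,0,0,0,0.009,0,0.0005,0,0,0,0.0105,0,0.0005,0,0,0,0.012,0,0.0005,0,0,0,0.0135,0,0.0005,0,0,0,0.015,0,0.0005,0,0,0,0.0165,0,0.0005,0,0,0,0.018,0,0.0005,0,0,0])

```text
clock: 9.03
eef_pos: [0.5338, -0.1499, 0.049]
tool_rot: [0.612, 0.791, -0.0, 0.0]
ft_force: [0.6, -5.2, 5.0]
grip_width: 0.0853
```

Run:
```python
from h import *
go(-.15,0,.0487)
c=optics.camera("scene"); cv2.imwrite("pics/s3.png",cv2.resize(c["pixels"][130:330,140:380],None,fx=3,fy=3,interpolation=2)[:,:,::-1])
c=optics.camera("top"); cv2.imwrite("pics/t3.png",cv2.resize(c["pixels"][150:320,170:450],None,fx=2.8,fy=2.8,interpolation=2)[:,:,::-1])
```

```text
world [ 0.5349 -0.1556  0.0487] shift [-0.0058 -0.0004  0.0003] rot [0.0002 0.0009 0.0003] at tray [-0.1442 -0.0004] 0.049 F [ 0.6 -5.2  5. ] t 9.0333
```

View pics/s3.png

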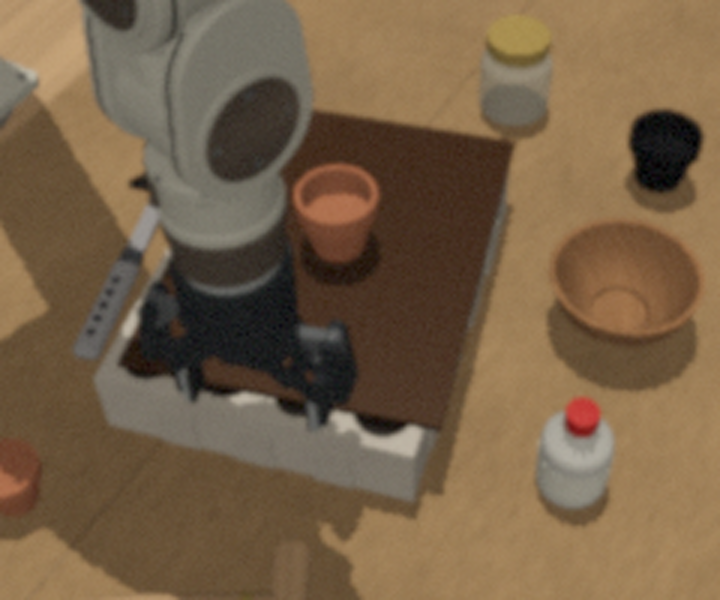

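View pics/t3.png

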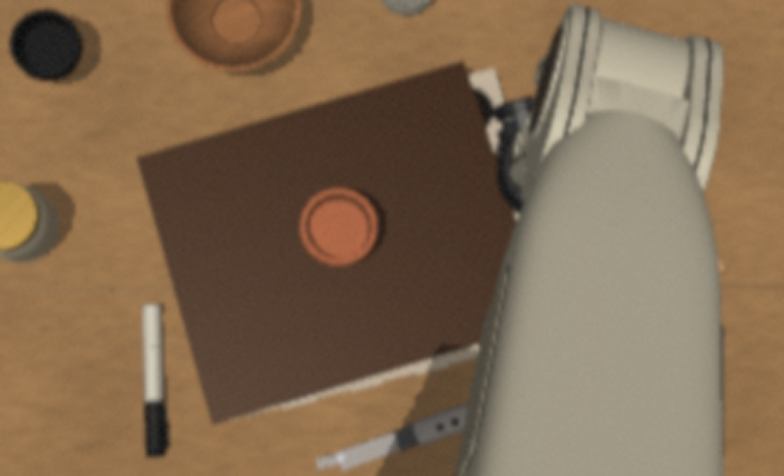

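Cover is squaring up and the pot is riding along upright. A 5 N vertical reading suggests the tips are rubbing the tray, so I'll raise slightly. First I check the leading corners, at top crop (139,157) and (213,423).

Run:
```python
from h import *
c=optics.camera("top")
print(tf(ray(c,[[170+139/2.8,150+157/2.8],[170+213/2.8,150+423/2.8],[170+463/2.8,150+63/2.8]],.065)[:,:2]))
print(sensors.get_obs()["ft_force"])
```

```text
[[ 0.17231321 -0.12001477]
 [ 0.1649408   0.11962812]
 [-0.12590896 -0.12934414]]
[-4.93841254e-03 -4.48793009e+00  5.26682819e+00]
```

Request:
apply_moves(plan=[0,0,-0.0007,0,0,0,0,0,-0.0007,0,0,0])

```text
clock: 9.35
eef_pos: [0.5334, -0.1491, 0.0491]
tool_rot: [0.612, 0.791, 0.0, -0.001]
ft_force: [1.4, -3.1, 2.7]
grip_width: 0.0852
```

Request:
apply_moves(plan=[0.0015,0,-0.0004,0,0,0,0.003,0,-0.0004,0,0,0,0.0045,0,-0.0004,0,0,0,0.006,0,-0.0004,0,0,0,0.0075,0,-0.0004,0,0,0,0.009,0,-0.0004,0,0,0,0.0105,0,-0.0004,0,0,0,0.012,0,-0.0004,0,0,0,0.0135,0,-0.0004,0,0,0,0.015,0,-0.0004,0,0,0,0.0165,0,-0.0004,0,0,0,0.018,0,-0.0004,0,0,0])

```text
clock: 10.35
eef_pos: [0.5291, -0.132, 0.0498]
tool_rot: [0.612, 0.791, 0.0, -0.0]
ft_force: [0.4, -2.0, 0.9]
grip_width: 0.0855
```

Run:
```python
from h import *
go(-.15,0,.0487)
c=optics.camera("scene"); cv2.imwrite("pics/s4.png",cv2.resize(c["pixels"][130:330,140:380],None,fx=3,fy=3,interpolation=2)[:,:,::-1])
c=optics.camera("top"); cv2.imwrite("pics/t4.png",cv2.resize(c["pixels"][150:320,170:450],None,fx=2.8,fy=2.8,interpolation=2)[:,:,::-1])
```

```text
world [ 0.5349 -0.1556  0.0487] shift [-0.0242 -0.0002  0.0011] rot [-0.     -0.0001  0.0004] at tray [-0.1258 -0.0002] 0.0498 F [ 0.4 -2.   0.9] t 10.35
```

View pics/s4.png

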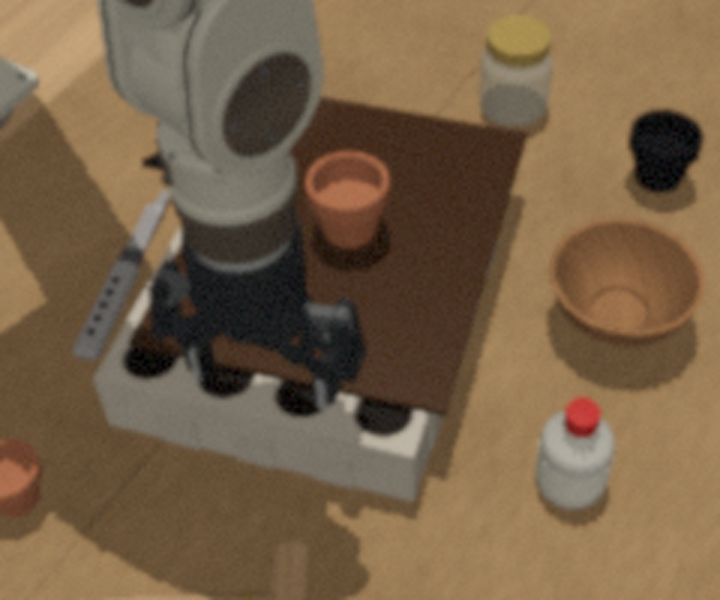

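View pics/t4.png

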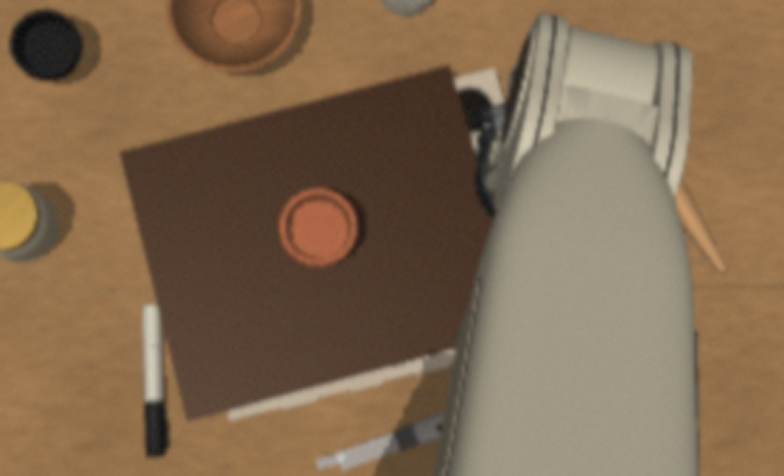

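```bash
cat >> h.py <<'E'
def partial(c,lead_rows,far_cols,z=.065):
    """leading-edge & far-edge lines in tray frame, sub-pixel threshold at 118"""
    I=c["pixels"].max(2).astype(float); r=[]
    px=[]
    for v in range(*lead_rows):
        row=I[v]; u=next((u for u in range(195,330) if row[u]<110 and row[u+1:u+8].max()<110),None)
        if u: a,b=row[u-1],row[u]; px.append((u-1+np.clip((a-118)/max(a-b,1),0,1),v))
    A=tf(ray(c,px,z)[:,:2])*1000; pf=np.polyfit(A[:,1],A[:,0],1); A=A[abs(A[:,0]-np.polyval(pf,A[:,1]))<3]; pf=np.polyfit(A[:,1],A[:,0],1)
    px=[]
    for u in range(*far_cols):
        col=I[:,u]; v=next((v for v in range(160,250) if col[v]<110 and col[v+1:v+8].max()<110),None)
        if v: a,b=col[v-1],col[v]; px.append((u,v-1+np.clip((a-118)/max(a-b,1),0,1)))
    B=tf(ray(c,px,z)[:,:2])*1000; pg=np.polyfit(B[:,0],B[:,1],1); B=B[abs(B[:,1]-np.polyval(pg,B[:,0]))<3]; pg=np.polyfit(B[:,0],B[:,1],1)
    xb=np.polyval(pf,-121);xa=np.polyval(pf,121)
    print("lead n",len(A),"slope deg",np.degrees(pf[0]).round(2),"overhang a,b",(xa-151).round(1),(xb-151).round(1)," far n",len(B),"slope",np.degrees(pg[0]).round(2),"y at lead",np.polyval(pg,150).round(1),"at mid", np.polyval(pg,xb-151).round(1),"-> centre y",(np.polyval(pg,xb-151)+121).round(1))
E
python3 - <<'E'
from h import *
c=optics.camera("top"); partial(c,(210,255),(225,320))
E
```

```text
lead n 45 slope deg -0.73 overhang a,b 34.8 37.9  far n 35 slope 0.9 y at lead -129.1 at mid -130.9 -> centre y -9.9
```

The mid-push fit gives overhangs of about 35 and 38 mm, yaw of about +0.8°, and the cover drifted about 9 mm away from the robot. For the remaining push I'll add a slight sideways component towards the robot to bring it back.

Request:
apply_moves(plan=[0.0015,-0.0002,0,0,0,0,0.003,-0.0005,0,0,0,0,0.0045,-0.0009,0,0,0,0,0.006,-0.0014,0,0,0,0,0.0075,-0.0019,0,0,0,0,0.009,-0.0024,0,0,0,0,0.0105,-0.0029,0,0,0,0,0.012,-0.0034,0,0,0,0,0.0135,-0.0039,0,0,0,0,0.015,-0.0044,0,0,0,0,0.016,-0.0047,0,0,0,0,0.017,-0.005,0,0,0,0])

```text
clock: 11.5
eef_pos: [0.5201, -0.1169, 0.0499]
tool_rot: [0.612, 0.791, 0.0, 0.0]
ft_force: [1.2, -2.9, 0.0]
grip_width: 0.0855
```

Run:
```python
from h import *
go(-.15,0,.0487)
c=optics.camera("top"); partial(c,(210,252),(225,310))
cv2.imwrite("pics/t5.png",cv2.resize(c["pixels"][150:320,170:450],None,fx=2.8,fy=2.8,interpolation=2)[:,:,::-1])
```

```text
world [ 0.5349 -0.1556  0.0487] shift [-0.0411  0.0047  0.0012] rot [0.0002 0.0001 0.0003] at tray [-0.1089  0.0047] 0.0499 F [ 1.2 -2.9  0. ] t 11.5
lead n 42 slope deg 0.25 overhang a,b 53.3 52.3  far n 24 slope -0.06 y at lead -128.5 at mid -128.4 -> centre y -7.4
```

View pics/t5.png

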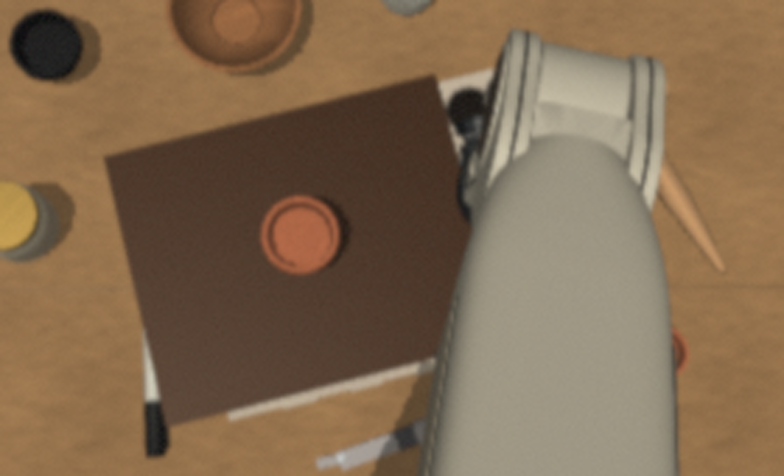

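Request:
apply_moves(plan=[0.0012,-0.0003,0,0,0,0,0.0024,-0.0006,0,0,0,0,0.0036,-0.001,0,0,0,0,0.0048,-0.0014,0,0,0,0,0.006,-0.0018,0,0,0,0,0.007,-0.002,0,0,0,0,0.0075,-0.002,0,0,0,0,0.0075,-0.002,0,0,0,0])

```text
clock: 12.22
eef_pos: [0.5161, -0.1101, 0.0498]
tool_rot: [0.612, 0.791, -0.0, -0.0]
ft_force: [1.4, -2.0, 0.7]
grip_width: 0.0855
```

Request:
apply_moves(plan=[-0.002,0,0,0,0,0,-0.006,0,0,0,0,0,-0.012,0,0,0,0,0,-0.02,0,-0.002,0,0,0,-0.035,0,-0.008,0,0,0,-0.05,0,-0.02,0,0,0,-0.07,0,-0.05,0,0,0,-0.1,0.03,-0.08,0,0,0,-0.13,0.03,-0.1,0,0,0,-0.16,0.03,-0.12,0,0,0,-0.19,0.03,-0.12,0,0,0,-0.22,0.03,-0.12,0,0,0])

```text
clock: 13.22
eef_pos: [0.6017, -0.3182, 0.1721]
tool_rot: [0.612, 0.791, 0.0, 0.002]
ft_force: [1.0, 0.3, -1.4]
grip_width: 0.0851
```

Run:
```python
from h import *
go(-.15,0,.0487)
c=optics.camera("top"); partial(c,(210,252),(225,310)); 
cv2.imwrite("pics/t6.png",cv2.resize(c["pixels"][150:320,170:450],None,fx=2.8,fy=2.8,interpolation=2)[:,:,::-1])
try: covrep("top")
except Exception as e: print(e)
c=optics.camera("scene"); cv2.imwrite("pics/s6.png",c["pixels"][:,:,::-1])
```

```text
world [ 0.5349 -0.1556  0.0487] shift [ 0.1745 -0.0242  0.1229] rot [0.0032 0.0025 0.0002] at tray [-0.3242 -0.0238] 0.1721 F [ 1.   0.3 -1.4] t 13.2167
lead n 42 slope deg 0.33 overhang a,b 61.0 59.6  far n 40 slope -0.45 y at lead -127.1 at mid -126.4 -> centre y -5.4
top corners px [[321.7, 177.9], [204.1, 207.3], [226.4, 303.1], [347.6, 271.8]]
 tray frame mm leadA,leadB,trailB,trailA [[211.5, 112.2], [210.1, -126.8], [-89.4, -124.8], [-87.9, 114.4]]
 ctr [61.1 -6.2] len 299.4 299.5 wid 239.0 239.2 angs [-0.38, -0.33, -0.42, -0.36] overhang [60.5 59.1]
```

View pics/t6.png

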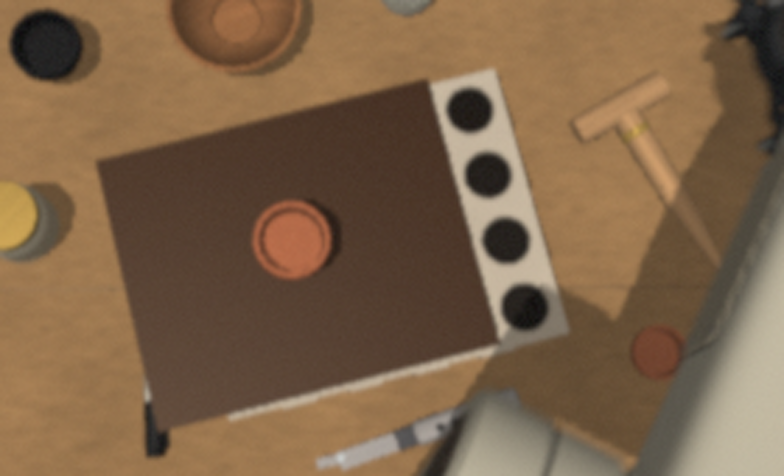

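View pics/s6.png

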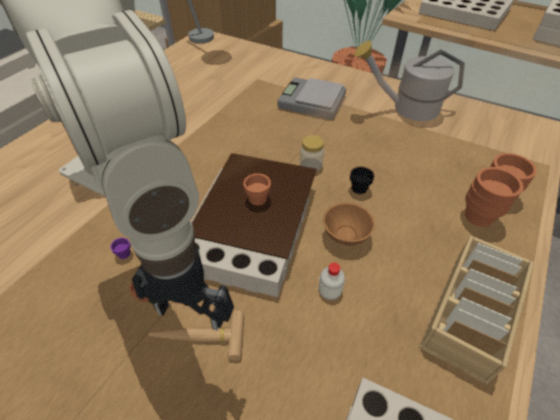

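The first row of four cells is fully open, with the cover's trailing edge past them. The pot is upright at top crop (292,239), and the bystanders look unmoved. I let the arm settle, then hand in.

Request:
apply_moves(plan=[0,0,-0.005,0,0,0,0,0,-0.005,0,0,0,0,0,-0.005,0,0,0,0,0,-0.005,0,0,0])

```text
clock: 13.7
eef_pos: [0.6006, -0.3145, 0.1753]
tool_rot: [0.611, 0.791, 0.0, 0.0]
ft_force: [-0.1, -0.0, -0.3]
grip_width: 0.0851
```

Run:
```python
from h import *
covrep("top"); o=sensors.get_obs(); print(o["clock"],o["ft_force"].round(1),abs(o["joint_vel"]).max())
print(bot.job_done())
```

```text
top corners px [[321.7, 177.9], [204.0, 207.3], [226.4, 303.0], [347.6, 271.8]]
 tray frame mm leadA,leadB,trailB,trailA [[211.3, 112.3], [210.3, -126.8], [-89.4, -124.8], [-87.9, 114.4]]
 ctr [61.1 -6.2] len 299.2 299.7 wid 239.1 239.2 angs [-0.38, -0.24, -0.41, -0.36] overhang [60.3 59.3]
13.75 [0.7 0.8 0. ] 0.002776174734099373
the job is handed in; nothing more can be done
None
```

I slid the cover along the tray until it overhangs the left-hand end by about 60 mm, and handed the job in at 13.8 s of the 42 s allowed. I pushed its trailing edge with both open fingertips, which also squared it up, and angled the last stretch slightly to bring it back towards centre. The pot rode along upright.

- **Overhang:** the two leading corners measure 60.3 mm and 59.3 mm (allowed 52 to 69 mm). The cover's centre suggests about 61 mm, because its outline came out about 3 mm small in the image.
- **Square and centred:** the cover is askew by about 0.4° and sits about 6 mm off centre, away from the robot (allowed 15 mm).
- **Rows:** in the last pictures all four cells of the first row are open, and the second row is covered.
- **Bystanders:** they look unmoved in those pictures; I did not measure them.
- **Robot:** it stands clear and touches nothing.

Partway through the push, a vertical force of about 5 N suggested the fingertips were rubbing on the tray. I raised them about 1 mm and it went away.

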